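# Grade the turned ferrules into their trays

### The job

Four turned wooden brush ferrules of different sizes and four round wooden grading trays of different sizes stand mixed up on the bench. Stand each ferrule upright in the middle of the tray of its own rank: the smallest ferrule in the smallest tray, the next in the next, up to the largest in the largest. Leave the thread spool and the paste jar that stand among them where they are.

Things in the scene. Friction and masses are not known exactly. Their poses are not given: they have to be found in the camera images.
- ferrule_a: the smallest of four turned ferrule blanks: upright round pale-wood cylinder, 20 mm in diameter for all but the top 10 mm, which taper to a bored end; 46 mm tall, loose, standing on the table. Origin: centre of its underside; z up along its axis.
- ferrule_b: the second smallest of four turned ferrule blanks: upright round pale-wood cylinder, 31 mm in diameter for all but the top 10 mm, which taper to a bored end; 50 mm tall, loose, standing on the table. Origin: centre of its underside; z up along its axis.
- ferrule_c: the second largest of four turned ferrule blanks: upright round pale-wood cylinder, 43 mm in diameter for all but the top 10 mm, which taper to a bored end; 54 mm tall, loose, standing on the table. Origin: centre of its underside; z up along its axis.
- ferrule_d: the largest of four turned ferrule blanks: upright round pale-wood cylinder, 56 mm in diameter for all but the top 10 mm, which taper to a bored end; 58 mm tall, loose, standing on the table. Origin: centre of its underside; z up along its axis.
- tray_a: the smallest of four round dark-wood grading trays, fixed to the table: flat inner floor 46 mm across, 4 mm above the table, inside a rim 6 mm thick whose top is 9 mm above the table (58 mm across outside). Origin: centre of its underside, on the table; z up.
- tray_b: the second smallest of four round dark-wood grading trays, fixed to the table: flat inner floor 60 mm across, 4 mm above the table, inside a rim 6 mm thick whose top is 9 mm above the table (72 mm across outside). Origin: centre of its underside, on the table; z up.
- tray_c: the second largest of four round dark-wood grading trays, fixed to the table: flat inner floor 74 mm across, 4 mm above the table, inside a rim 6 mm thick whose top is 9 mm above the table (86 mm across outside). Origin: centre of its underside, on the table; z up.
- tray_d: the largest of four round dark-wood grading trays, fixed to the table: flat inner floor 90 mm across, 4 mm above the table, inside a rim 6 mm thick whose top is 9 mm above the table (102 mm across outside). Origin: centre of its underside, on the table; z up.
- spool: wooden spool of blue thread, 34 mm across, 38 mm tall, loose, standing among the work; not a ferrule. Origin: centre of its underside; z up.
- paste_jar: green glazed jar with a cork lid, 62 mm across, 68 mm tall, loose, standing among the work; not a ferrule. Origin: centre of its underside; z up.
There are look-alikes about, which are no part of the job. What is shaped like the ferrule_c but black or red is not meant.

How it is judged (in metres and radians):
At the end, for the whole second after the job is handed in: Each ferrule stands upright (within 0.15 rad), released and at rest, on the floor of the tray of its own size rank, its axis within 12 mm of the tray's centre (horizontal distance between ferrule_a and tray_a below 0.012 m and z of ferrule_a in the frame of tray_a between 0.001 and 0.008 m and angle between each of ferrule_a, ferrule_b, ferrule_c, ferrule_d's own z axis and vertical below 0.15 rad and linear speed of each of ferrule_a, ferrule_b, ferrule_c, ferrule_d below 0.02 m/s and angular speed of each of ferrule_a, ferrule_b, ferrule_c, ferrule_d below 0.3 rad/s and horizontal distance between ferrule_b and tray_b below 0.012 m and z of ferrule_b in the frame of tray_b between 0.001 and 0.008 m and horizontal distance between ferrule_c and tray_c below 0.012 m and z of ferrule_c in the frame of tray_c between 0.001 and 0.008 m and horizontal distance between ferrule_d and tray_d below 0.012 m and z of ferrule_d in the frame of tray_d between 0.001 and 0.008 m); the robot touches nothing.
It fails at once if the thread spool is shifted by more than 20 mm or tipped over (distance of spool from where it was at the start of the episode above 0.02 m or angle between spool's own z axis and vertical above 0.5 rad).
It fails at once if the paste jar is shifted by more than 20 mm or tipped over (distance of paste_jar from where it was at the start of the episode above 0.02 m or angle between paste_jar's own z axis and vertical above 0.5 rad).
It also fails if it takes over 96 s, if anything falls off the work surface, if the arm or the gripper's body presses on something with over 40 N, if the wrist force passes 120 N, or if a joint passes its speed limit or range.

### The arm

A 6-joint arm with a two-finger parallel gripper is mounted at the origin on a cart in front of the work surface, level with it; the furniture and walls round the work are solid. World frame = base frame: x ahead of the robot, y to its left, z up, the work surface at z = 0. Lengths are in mm, angles in rad, forces in N, time in s.
With the tool pointing down it reaches from about 275 to 750 mm from the base axis. Payload 10.2 kg.
Tool frame: the origin (TCP) lies between the finger pads; the fingertips stand 14 mm ahead of it and the grasp point (between the pads) lies 5 mm behind it (tip_reach is the distance from the TCP to the fingertips, in mm); z points along the fingers, y is the line along which they close (so a half turn about z gives the same grasp; the last joint's range is limited). The gripper opens to 85 mm and grips with 20 to 120 N. Pads are 22 mm wide; open, the fingers measure 114 mm over their backs; the gripper's body (76 mm by 85 mm) begins 54 mm behind the grasp point. The pads swing forward as they close: fully open they stand 13 mm farther back than shut.
Start: joints at [0.949, 0.313, 1.498, -0, 1.331, -0.223], TCP at [203.877, 483.803, 245.294] pointing down, gripper open.
Joint ranges: [-2.94, 2.94], [-0.97, 2.17], [0.19, 2.56], [-1.23, 4.37], [0.02, 3.11], [-2.88, 2.88]. Speed limits (rad/s): [2.39, 2.39, 3.01, 3.14, 3.14, 3.14].

### API

Orientations are given as a unit quaternion [w, x, y, z].
In Python, from rig import * gives the robot as it stands.
- The arm moves only by the tool arm_command, never from a script. Its argument "steps" is a list that holds one entry, the list of rows, each a list of 7 numbers: the opening, from 0 (shut) to 1 (fully open), then the shift along the tool's x, y, z each as a share of 0.05 m, from -1 to 1, then the turn, a rotation vector about the tool's x, y, z each as a share of 0.15 rad, from -1 to 1. A call has 1 to 8 rows; each row shifts and turns the commanded pose from where the row before left it, along the tool's axes as they then stand; what a row does not reach is not made up. A row lasts 1/8 s, in which the tool goes at most 62.5 mm and 10.7 degrees, less where a joint would pass 70% of its speed; a pose out of reach is approached as far as the arm can. A call with a number of a shift or a turn outside -1 to 1 is refused whole. A call with a gripper value outside its range is refused whole. The fingers move at their own pace and stop on an object; "squeeze" is the grip in N (left out, the last holds). Time passes only in rows, so rows that do not move let the fingers close. It gives the time, the measured TCP pose, the force, the opening and the grip force at its end, in the units of the state.
- sense(): the state, without advancing time (a new reading comes with each control period).
- capture(name): name is "side" or "top" or "wrist"; returns the picture (420x560x3 uint8, red, green, blue); there is no depth.
- get_calibration(name): a dict with "intrinsics" (3x3 intrinsics, pixels), "rvec" (rotation vector, rad) and "tvec" (3), from world to camera coordinates, as OpenCV has them; the wrist camera has in their place "T_tool_cam" (4x4, takes a point from camera to tool coordinates, whose origin is the TCP and whose axes are the flange's). Camera axes: x right, y down, z forward; pixel columns grow to the right and rows downward; lengths in mm; the calibration is good to about 2 mm. A picture is of the moment at which its call begins: read the wrist's pose just before it. get_calibration takes no time and is no camera call.
- finish_job(): hands the job in; it is judged then, once.
The state is a dict: "time_s": time; "joints": joint angles; "dq": joint speeds; "tau": joint torques, N m; "eef_pos": TCP position; "ee_rot": TCP orientation; "force": force on the tool from outside, world axes, zero at the start; "wrist_torque": the same for the moment, N m; "grip_width": opening from 0.0 (shut) to 1.0 (fully open); "grip_force": force on a finger pad.
Only numpy, scipy, OpenCV 4.12 (cv2) and the standard library are available. Lean on these libraries where they do the work, as an engineer would, in place of code of your own. Each camera call takes 0.05 s, during which the arm holds its last target. There are 200 camera calls.

## Working session

There is one attempt and no reset: what is moved stays moved. The work goes in short steps, Python scripts to look and compute and a tool call to move; the robot and the scene stay as the last step left them, time stands still between calls to the robot, and variables do not carry over. Pictures are saved under pics/ and viewed, at most 14 in all, crops included, and the job is handed in when it is done.

Besides the shell and the picture viewer there is one more tool, called in YAML: its name, and indented under it one key for each argument. arm_command: Moves the arm, as the interface text tells. Its arguments: {"type":"object","properties":{"steps":{"type":"array"},"squeeze":{"type":"number"}},"required":["steps"]}

```bash
mkdir -p pics
python3 - <<'E'
from rig import *
import cv2
for n in("top","side"):
    cv2.imwrite(f"pics/{n}0.png",capture(n)[:,:,::-1]); print(n,get_calibration(n))
s=sense();print(s); print(get_calibration("wrist"))
E
```

```text
top {'intrinsics': array([[380.61713485,   0.        , 283.91571548],
       [  0.        , 380.61713485, 208.49757591],
       [  0.        ,   0.        ,   1.        ]]), 'rvec': array([ 2.19311335, -2.14529431,  0.13898592]), 'tvec': array([ 39.70979834, 521.34233972, 966.25972811])}
side {'intrinsics': array([[490.88229835,   0.        , 276.19480547],
       [  0.        , 490.88229835, 216.02436926],
       [  0.        ,   0.        ,   1.        ]]), 'rvec': array([ 1.99881817, -0.32607381,  0.23675384]), 'tvec': array([-482.66454546,  120.2271523 , 1025.95316037])}
{'time_s': 0.1, 'joints': array([ 9.48620952e-01,  3.13399903e-01,  1.49835945e+00,  1.45702937e-05,
        1.33096062e+00, -2.23400869e-01]), 'dq': array([-2.36761648e-04, -4.57250556e-04, -2.55038754e-03, -7.35319154e-05,
       -1.46189402e-04, -4.07017626e-04]), 'tau': array([ 4.26265920e-03, -4.12896824e+01, -2.60137957e+01, -4.76819821e-05,
        3.01081323e-03,  4.38551399e-05]), 'eef_pos': array([203.7389094 , 483.63442814, 244.78991225]), 'ee_rot': array([-2.37724548e-04,  1.98070429e-01,  9.80187629e-01, -5.11124817e-04]), 'force': array([ 0.29478245,  0.06007307, -0.25839669]), 'wrist_torque': array([ 0.01371603, -0.06132617,  0.00269567]), 'grip_force': 0.0, 'grip_width': 1.0017900828416053}
{'intrinsics': array([[322.44291468,   0.        , 282.81973874],
       [  0.        , 322.44291468, 210.22883361],
       [  0.        ,   0.        ,   1.        ]]), 'T_tool_cam': array([[-7.70269772e-04, -9.62646797e-01, -2.70759210e-01,
         6.92098433e+01],
       [ 9.99999178e-01, -4.63937560e-04, -1.19538365e-03,
         5.81647280e-01],
       [ 1.02511687e-03, -2.70759908e-01,  9.62646363e-01,
        -1.28509476e+02],
       [ 0.00000000e+00,  0.00000000e+00,  0.00000000e+00,
         1.00000000e+00]])}
```

View pics/top0.png

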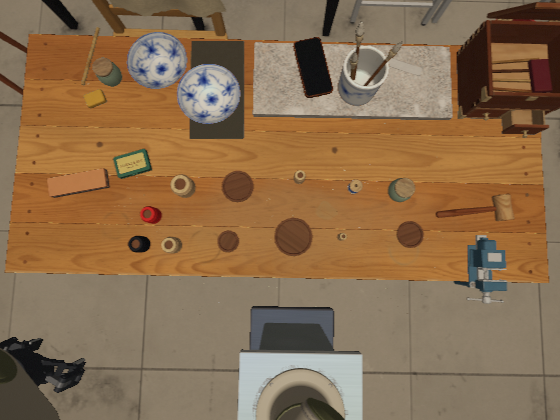

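View pics/side0.png

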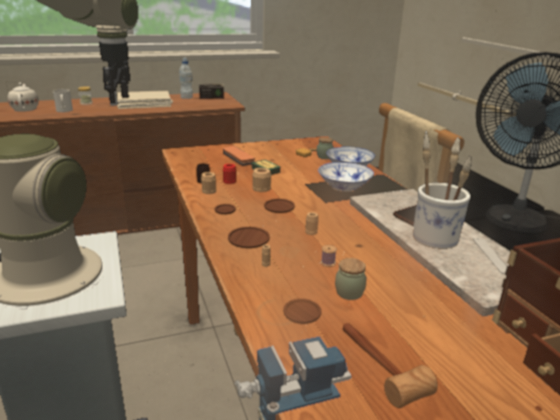

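The top view (x up, y left) shows these candidates:
- **Ferrules:** pale pieces at (182,185), (171,244), (299,176) and (342,237), which look like d, c, b and a by size.
- **Look-alikes:** red at (150,214) and black at (139,243), so not meant.
- **Trays:** (293,236) d, (238,186) c, (410,234) b, (228,241) a.
- **Leave alone:** spool at (355,187) and jar at (401,189).

I'll confirm these in an enlarged crop and measure them from both views.

```bash
cat > h.py <<'E'
import numpy as np,cv2
from rig import *
from scipy.spatial.transform import Rotation as R
def cam(n,s=None):
    c=get_calibration(n);K=c["intrinsics"]
    if n=="wrist":
        T=np.eye(4);q=s["ee_rot"];T[:3,:3]=R.from_quat([*q[1:],q[0]]).as_matrix();T[:3,3]=s["eef_pos"]
        W=np.linalg.inv(T@c["T_tool_cam"]);return K,W[:3,:3],W[:3,3]
    return K,cv2.Rodrigues(c["rvec"])[0],c["tvec"]
def proj(C,P):
    K,r,t=C;p=(r@np.atleast_2d(P).T).T+t;p=p@K.T;return p[:,:2]/p[:,2:]
def atz(C,uv,z):
    K,r,t=C;o=-r.T@t;d=r.T@np.linalg.inv(K)@[*uv,1];return o+d*(z-o[2])/d[2]
def tri(obs):
    A=[];b=[]
    for (K,r,t),uv in obs:
        o=-r.T@t;d=r.T@np.linalg.inv(K)@[*uv,1];d/=np.linalg.norm(d);M=np.eye(3)-np.outer(d,d);A.append(M);b.append(M@o)
    A=np.vstack(A);b=np.hstack(b);x=np.linalg.lstsq(A,b,rcond=None)[0];return x,np.linalg.norm(A@x-b)
E
python3 - <<'E'
from h import *
t=cv2.imread("pics/top0.png");s=cv2.imread("pics/side0.png")
cv2.imwrite("pics/topc.png",cv2.resize(t[150:265,120:430],(800,297),interpolation=cv2.INTER_CUBIC))
cv2.imwrite("pics/sidec.png",cv2.resize(s[145:330,180:380],(640,592),interpolation=cv2.INTER_CUBIC))
C=cam("top");S=cam("side")
for n,uv in dict(ta=(228,241),tb=(410,234),tc=(238,186),td=(293,236)).items():
    g=t.astype(int).sum(2);p=atz(C,uv,5)
    m=(g<330).astype(np.uint8);_,L,st,ce=cv2.connectedComponentsWithStats(m);k=L[uv[1],uv[0]]
    c=[x for x in cv2.findContours((L==k).astype(np.uint8),0,1)[0]][0];e=cv2.fitEllipse(c)
    print(n,st[k],e,atz(C,e[0],8).round(1),proj(S,atz(C,e[0],8)).round(1))
for n,uv,h in [("a",(342.5,237),46),("b",(299,175),50),("c",(171,243),54),("d",(182,184),58)]:
    print(n,atz(C,uv,h).round(),proj(S,atz(C,uv,h)).round(1))
E
```

```text
ta [ 191  217  262   61 4009] ((318.5292053222656, 252.7272491455078), (54.3558349609375, 231.26239013671875), 90.34956359863281) [407.3 -43.    8. ] [[239.1 251.5]]
tb [    0   141   560   279 38941] ((241.39991760253906, 283.3336181640625), (264.90216064453125, 524.8890991210938), 92.00192260742188) [323.8 157.7   8. ] [[186.6 219. ]]
tc [    0   141   560   279 38941] ((241.39991760253906, 283.3336181640625), (264.90216064453125, 524.8890991210938), 92.00192260742188) [323.8 157.7   8. ] [[186.6 219. ]]
td [ 191  217  262   61 4009] ((318.5292053222656, 252.7272491455078), (54.3558349609375, 231.26239013671875), 90.34956359863281) [407.3 -43.    8. ] [[239.1 251.5]]
a [ 449. -100.   46.] [[264.4 245.9]]
b [606.  14.  50.] [[311.1 213.6]]
c [424. 333.  54.] [[209.6 174.7]]
d [574. 313.  58.] [[261.4 170.9]]
```

View pics/topc.png

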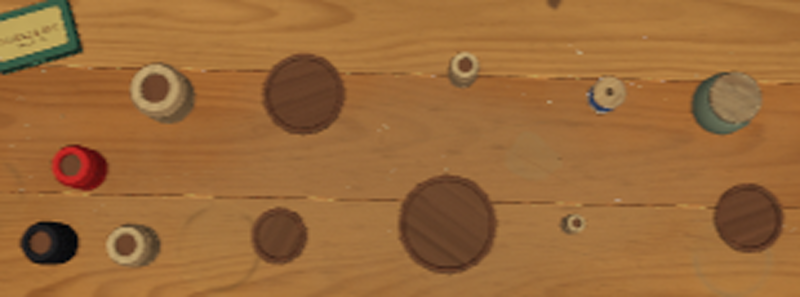

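View pics/sidec.png

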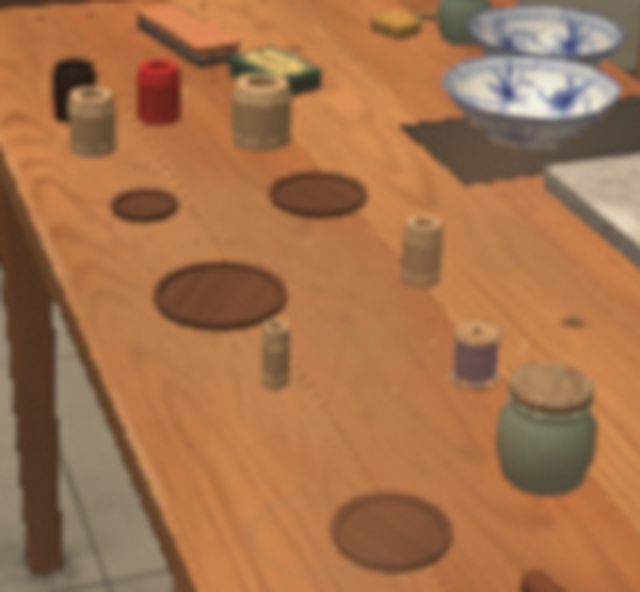

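Crop check: trays by size are d (293.6,236.8), c (237.8,186.4), b (409.8,234.1) and a (228.1,241.4). The pale bored ferrules sit at d (180,184), c (169,244.5), b (300,175.6) and a (343,236.4). The red and black pieces are c-shaped look-alikes and are excluded. Next I triangulate.

Run:
```python
from h import *
t=cv2.imread("pics/top0.png");s=cv2.imread("pics/side0.png")
C=cam("top");S=cam("side")
for n,uv,h,v in [("a",(342.8,236.4),46,(266.6,246.6)),("b",(299.8,175.6),50,(312.5,214)),("c",(169.2,244.5),54,(208.8,174.1)),("d",(180.1,184.1),58,(261.9,170.9)),("spool",(355.8,185.8),38,(328.9,248)),("jar",(404.7,187.8),68,(351.9,266)),("red",(147,213),54,(229.7,166)),("black",(136,244),54,(203.3,165))]:
    p,e=tri([(C,uv),(S,v)]);print(n,p.round(1),round(e,1),atz(C,uv,h).round(1))
def seg(im,uv,r):
    x,y=map(int,uv);g=cv2.resize(im[y-r:y+r,x-r:x+r,2],None,fx=8,fy=8,interpolation=cv2.INTER_CUBIC)
    _,m=cv2.threshold(g,0,255,cv2.THRESH_BINARY_INV+cv2.THRESH_OTSU)
    c=max(cv2.findContours(m,0,1)[0],key=cv2.contourArea);e=cv2.fitEllipse(cv2.convexHull(c))
    return np.array(e[0])/8+[x-r,y-r]+(-.5+.5/8),np.array(e[1])/8
for n,uv,v,rs in [("a",(228,241),(225.3,209),15),("b",(410,234),(302.5,310.9),24),("c",(238,186),(279.4,205.6),20),("d",(293,236),(248.9,237.2),26)]:
    c,a=seg(t,uv,{"a":16,"b":18,"c":22,"d":25}[n]);c2,a2=seg(s,v,rs)
    q=atz(C,c,8);sc=np.linalg.norm(atz(C,c+[a.mean(),0],8)-q)
    p,e=tri([(C,c),(S,c2)]);print(n,c.round(1),"dia",sc.round(1),q.round(1),"tri",p.round(1),round(e,1),a2.round(1))
```

```text
a [ 451.6 -101.3   44.5] 2.0 [ 450.1 -100.6   46. ]
b [606.6  11.5  49.8] 2.8 [604.6  12.2  50. ]
c [421.1 337.2  54.9] 1.7 [419.9 337.7  54. ]
d [575.4 317.5  55.9] 2.2 [573.6 317.4  58. ]
spool [ 584.4 -136.    37.7] 1.3 [ 583.5 -135.6   38. ]
jar [ 577.  -255.9   63.2] 0.3 [ 575.9 -254.2   68. ]
red [499.3 399.1  50.5] 1.3 [498.1 398.1  54. ]
black [421.4 420.1  54.1] 2.9 [419.4 420.7  54. ]
a [227.8 240.9] dia 58.2 [433.3 197.2   8. ] tri [433.5 197.6   4.3] 0.2 [11.4 21.8]
b [410.7 233.7] dia 77.8 [ 463.  -288.3    8. ] tri [ 462.3 -289.1    4.9] 1.3 [26.  38.8]
c [237.3 186.2] dia 86.1 [580.2 177.4   8. ] tri [581.1 177.8   3.6] 0.3 [15.6 31.4]
d [294.6 235.8] dia 108.5 [450.6  21.1   8. ] tri [449.4  21.3   5.4] 1.9 [22.7 42.7]
```

Heights and diameters fit. Next I square the tool to the world axes and move over the left half to refine with the wrist camera.

arm_command:
  steps:
    - [[0.75, 0, 0, 0, 0, 0, -0.884], [0.75, 0, 0, 0, 0, 0, -0.884], [0.75, 0, 0, 0, 0, 0, -0.884], [0.75, -0.85, -0.75, 0, 0, 0, 0], [0.75, -0.85, -0.75, 0, 0, 0, 0], [0.75, -0.85, -0.75, 0, 0, 0, 0], [0.75, -0.85, -0.75, 0, 0, 0, 0], [0.75, -0.85, -0.75, 0, 0, 0, 0]]
  squeeze: 30

```text
time_s: 1.1
eef_pos: [417.3, 294.6, 245.1]
ee_rot: [-0.0, 0.0, 1.0, -0.0]
force: [-0.3, 0.5, -0.2]
grip_width: 0.749
grip_force: 0.0
```

arm_command:
  steps:
    - [[0.75, -0.8, -0.75, 0, 0, 0, 0], [0.75, 0, 0, 0, 0, 0, 0], [0.75, 0, 0, 0, 0, 0, 0]]

```text
time_s: 1.48
eef_pos: [455.7, 258.8, 245.0]
ee_rot: [-0.0, 0.001, 1.0, 0.0]
force: [-0.7, 0.7, 0.9]
grip_width: 0.755
grip_force: 0.0
```

Run:
```python
from h import *
s=sense();im=capture("wrist")[:,:,::-1];cv2.imwrite("pics/w1.png",im);np.save("w1.npy",s,allow_pickle=True)
print(s["eef_pos"],s["ee_rot"],s["grip_width"],np.abs(s["dq"]).max())
C=cam("wrist",s)
for n,p in dict(c=(421,337,54),d=(574,317.5,58),ta=(433.4,197.4,8),tc=(580.5,177.6,8),td=(450,21,8),b=(605,12,50)).items(): print(n,proj(C,p).round(1))
```

```text
[455.73519656 258.76489654 245.01698648] [-4.25981833e-04  5.54078811e-04  9.99999755e-01  2.33317750e-05] 0.7549429768737915 0.022775472712720832
c [[362.  155.9]]
d [[336.1 296.7]]
ta [[228.2 162.8]]
tc [[218.  280.4]]
td [[ 75.  177.6]]
b [[ 68.1 317.3]]
```

View pics/w1.png

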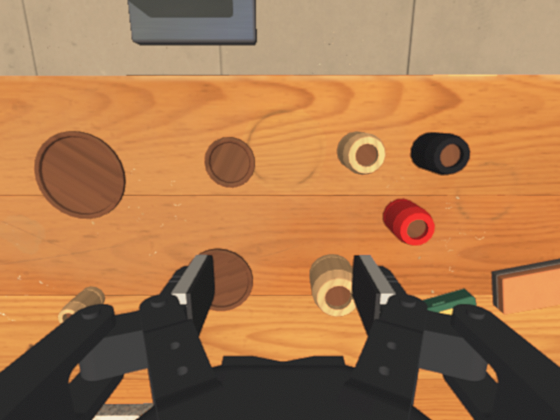

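Wrist view: tray a (230,162), tray c (~222,279, partly behind a finger), tray d (80,174). Ferrule c's bore is at (367,155) and d's at (338,297). Black (450,154) and red (415,229) are the look-alikes. Next I fit these precisely.

```bash
cat >> h.py <<'E'
def fit(im,uv,r,ch=2):
    x,y=map(int,uv);g=cv2.resize(im[y-r:y+r,x-r:x+r,ch],None,fx=8,fy=8,interpolation=cv2.INTER_CUBIC)
    _,m=cv2.threshold(g,0,255,cv2.THRESH_BINARY_INV+cv2.THRESH_OTSU)
    n,L,st,_=cv2.connectedComponentsWithStats(m);k=L[4*2*r//2-4:4*2*r//2+4,4*2*r//2-4:4*2*r//2+4].max() if 0 else L[r*8,r*8]
    c=max(cv2.findContours((L==k).astype(np.uint8),0,1)[0],key=cv2.contourArea);e=cv2.fitEllipse(cv2.convexHull(c))
    return np.array(e[0])/8+[x-r,y-r]+(-.5+.5/8),np.array(e[1])/8
E
python3 - <<'E'
from h import *
s=np.load("w1.npy",allow_pickle=True).item();im=cv2.imread("pics/w1.png");C=cam("wrist",s);T=cam("top")
tops=dict(c=(169.2,244.5),d=(180.1,184.1),ta=(227.8,240.9),tc=(237.3,186.2),td=(294.6,235.8))
for n,uv,r,h in [("c",(367,155),15,54),("d",(338,297),17,58),("ta",(230,162),30,8),("td",(80,174),50,8)]:
    c,a=fit(im,uv,r);print(n,c.round(1),a.round(1),atz(C,c,h).round(1),"tri",[x.round(1) for x in tri([(C,c),(T,tops[n])])])
# tray c: right/lower arc only
x0,y0=185,235;g=cv2.resize(im[y0:325,x0:265,2],None,fx=8,fy=8,interpolation=cv2.INTER_CUBIC)
cv2.imwrite("pics/tc.png",g)
for p in [(421,337),(421,342),(574,317.5)]:
    pass
E
python3 - <<'E'
import cv2,numpy as np
im=cv2.imread("pics/w1.png")
a=cv2.resize(im[235:325,180:270],(400,400),interpolation=cv2.INTER_CUBIC);b=cv2.resize(im[120:320,300:400],(300,600),interpolation=cv2.INTER_CUBIC)
o=np.zeros((600,700,3),np.uint8);o[:400,:400]=a;o[:,400:]=b;cv2.imwrite("pics/w1c.png",o)
E
```

```text
c [366.6 154.7] [21.9 23.5] [419.9 341.5  54. ] tri [array([420.6, 342.9,  42. ]), np.float64(2.5)]
d [344.2 294.1] [26.1 41. ] [570.8 326.2  58. ] tri [array([576.2, 324.5,  46.8]), np.float64(5.7)]
ta [229.6 161.6] [50.1 52.2] [432.1 199.    8. ] tri [array([433.2, 198. ,   1.6]), np.float64(0.4)]
td [ 79.8 174.4] [82.8 97. ] [446.3  27.1   8. ] tri [array([449.6,  20.3,  -3.2]), np.float64(2.1)]
```

View pics/w1c.png

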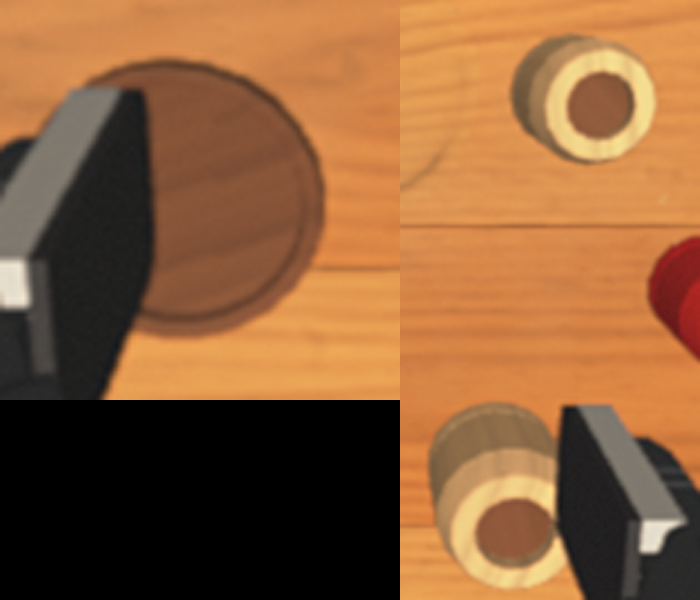

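Fits agree within about 4 mm: c ≈ (420,340), d ≈ (574,318.5), tray c ≈ (580,177). That is enough for the wide gripper and the 12 mm tolerance. Now grasping c.

arm_command:
  steps:
    - [[0.75, 0.36, 0.81, 0, 0, 0, 0], [0.75, 0.36, 0.81, 0, 0, 0, 0], [0.75, 0, 0, 0, 0, 0, 0], [0.75, 0, 0, 0.9, 0, 0, 0], [0.75, 0, 0, 0.9, 0, 0, 0], [0.75, 0, 0, 0.9, 0, 0, 0], [0.75, 0, 0, 0, 0, 0, 0]]

```text
time_s: 2.4
eef_pos: [418.6, 338.9, 108.2]
ee_rot: [-0.003, 0.0, 1.0, -0.001]
force: [0.4, 0.2, 0.2]
grip_width: 0.75
grip_force: 0.0
```

Run:
```python
from h import *
s=sense();im=capture("wrist")[:,:,::-1];cv2.imwrite("pics/w2.png",im);print(s["eef_pos"]);C=cam("wrist",s)
print(proj(C,(420,340,54)),proj(C,(574,318.5,58)))
```

```text
[418.57335494 338.89110221 108.16675785]
[[283.96823692 241.03905814]] [[254.12933987 443.93823552]]
```

View pics/w2.png

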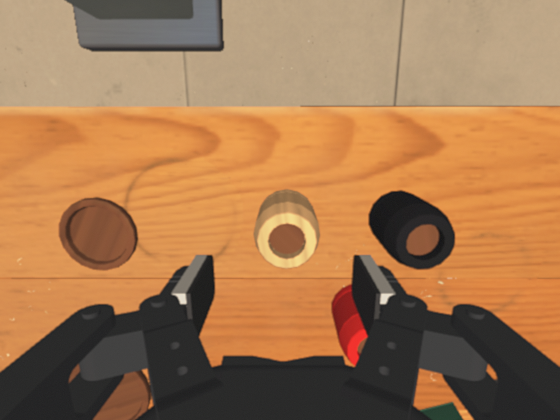

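Ferrule c's bore is at (287,241), centred between the fingers, with the black and red look-alikes clear. Descend, grip and lift.

arm_command:
  steps:
    - [[0.75, 0, 0.03, 0.7, 0, 0, 0], [0.75, 0, 0, 0.6, 0, 0, 0], [0.75, 0, 0, 0.34, 0, 0, 0], [0.75, 0, 0, 0, 0, 0, 0], [0.3, 0, 0, 0, 0, 0, 0], [0.3, 0, 0, 0, 0, 0, 0], [0.3, 0, 0, 0, 0, 0, 0], [0.3, 0, 0, 0, 0, 0, 0]]

```text
time_s: 3.45
eef_pos: [421.1, 341.6, 30.0]
ee_rot: [0.001, 0.0, 1.0, 0.001]
force: [-1.3, -0.2, 5.7]
grip_width: 0.495
grip_force: 30.3
```

arm_command:
  steps:
    - [[0.3, 0, 0, -0.4, 0, 0, 0], [0.3, 0, 0, -0.8, 0, 0, 0], [0.3, 0, 0, -0.8, 0, 0, 0], [0.3, 0, 0, 0, 0, 0, 0]]

```text
time_s: 3.95
eef_pos: [421.6, 341.8, 131.8]
ee_rot: [0.003, 0.0, 1.0, 0.002]
force: [0.1, 0.2, -0.6]
grip_width: 0.493
grip_force: 30.7
```

arm_command:
  steps:
    - [[0.3, -0.3, -0.3, 0, 0, 0, 0], [0.3, -0.57, -0.6, 0, 0, 0, 0], [0.3, -0.57, -0.6, 0, 0, 0, 0], [0.3, -0.57, -0.6, 0, 0, 0, 0], [0.3, -0.57, -0.6, 0, 0, 0, 0], [0.3, -0.57, -0.6, 0, 0, 0, 0], [0.3, 0, 0, 0, 0, 0, 0], [0.3, 0, 0, 0, 0, 0, 0]]

```text
time_s: 4.95
eef_pos: [576.8, 176.3, 127.7]
ee_rot: [-0.001, 0.0, 1.0, 0.0]
force: [-0.1, 0.9, -0.8]
grip_width: 0.494
grip_force: 30.8
```

Run:
```python
from h import *
s=sense();im=capture("wrist")[:,:,::-1];cv2.imwrite("pics/w3.png",im);print(s["eef_pos"],s["grip_width"]);C=cam("wrist",s)
th=np.linspace(0,2*np.pi,60)
im=im.copy()
for r,z in((43,9),(37,4)):
    cv2.polylines(im,[proj(C,np.c_[580+r*np.cos(th),177+r*np.sin(th),0*th+z]).astype(np.int32)],True,(0,255,0),1)
cv2.imwrite("pics/w3.png",im)
```

```text
[576.84930591 176.30334543 127.67827646] 0.4939741342500502
```

View pics/w3.png

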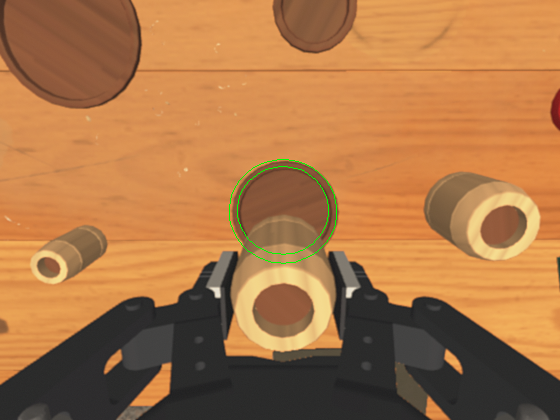

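The projected circle lies on tray c within about 2 px, at (284,211), and c is held upright. Lower it.

arm_command:
  steps:
    - [[0.3, -0.07, 0.01, 0.6, 0, 0, 0], [0.3, 0, 0, 0.6, 0, 0, 0], [0.3, 0, 0, 0.4, 0, 0, 0], [0.3, 0, 0, 0.15, 0, 0, 0], [0.3, 0, 0, 0, 0, 0, 0], [0.3, 0, 0, 0, 0, 0, 0]]

```text
time_s: 5.75
eef_pos: [581.4, 176.7, 41.8]
ee_rot: [0.001, 0.0, 1.0, 0.0]
force: [-0.5, -0.1, -0.6]
grip_width: 0.489
grip_force: 30.8
```

arm_command:
  steps:
    - [[0.3, 0, 0, 0.1, 0, 0, 0], [0.3, 0, 0, 0.04, 0, 0, 0], [0.3, 0, 0, 0, 0, 0, 0]]

```text
time_s: 6.12
eef_pos: [581.1, 176.4, 34.0]
ee_rot: [0.0, 0.001, 1.0, 0.0]
force: [-1.7, 0.9, 2.8]
grip_width: 0.494
grip_force: 30.9
```

Contact felt (2.8 N). Release, lift and go to d.

arm_command:
  steps:
    - [[0.7, 0, 0, 0, 0, 0, 0], [0.7, 0, 0, 0, 0, 0, 0], [0.7, 0, 0, 0, 0, 0, 0], [0.7, 0, 0, -0.3, 0, 0, 0], [0.7, 0, 0, -0.9, 0, 0, 0], [0.9, 0, 0, -0.8, 0, 0, 0], [0.9, 0, 0, -0.8, 0, 0, 0]]

```text
time_s: 7.0
eef_pos: [581.0, 176.4, 176.4]
ee_rot: [0.001, 0.001, 1.0, 0.0]
force: [-0.4, 0.1, 0.2]
grip_width: 0.9
grip_force: 0.0
```

arm_command:
  steps:
    - [[0.9, 0.14, 0.9, 0, 0, 0, 0], [0.9, 0, 0.95, 0, 0, 0, 0], [0.9, 0, 0.99, 0, 0, 0, 0], [0.9, 0, 0, 0, 0, 0, 0], [0.9, 0, 0, 0, 0, 0, 0]]

```text
time_s: 7.62
eef_pos: [574.2, 318.1, 174.4]
ee_rot: [0.0, 0.0, 1.0, -0.0]
force: [0.1, 0.3, 0.2]
grip_width: 0.905
grip_force: 0.0
```

```bash
cat > ov.py <<'E'
from h import *
import sys
def ov(name,circ):
    s=sense();im=capture("wrist")[:,:,::-1].copy();C=cam("wrist",s);th=np.linspace(0,2*np.pi,60);print(s["eef_pos"].round(1),s["grip_width"],s["grip_force"])
    for x,y,r,z in circ: cv2.polylines(im,[np.round(proj(C,np.c_[x+r*np.cos(th),y+r*np.sin(th),0*th+z])).astype(np.int32)],True,(0,255,0),1)
    cv2.imwrite(f"pics/{name}.png",im)
E
python3 -c "
from ov import *
ov('w4',[(580,177,43,9),(580,177,21.5,44),(574,318.5,28,48),(574,318.5,28,0)])"
```

```text
[574.2 318.1 174.4] 0.9048188765034946 0.0
```

View pics/w4.png

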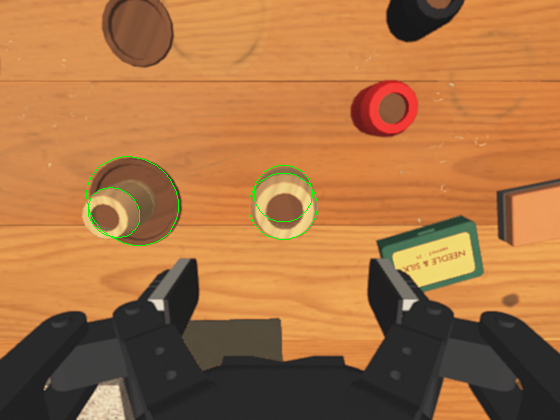

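c stands centred in tray c, and the overlay sits on d at (284,205). Descend on d.

arm_command:
  steps:
    - [[0.9, 0, 0, 0.9, 0, 0, 0], [0.9, 0, 0, 0.9, 0, 0, 0], [0.9, 0, 0, 0.7, 0, 0, 0], [0.9, 0, 0, 0.38, 0, 0, 0], [0.9, 0, 0, 0, 0, 0, 0], [0.45, 0, 0, 0, 0, 0, 0], [0.45, 0, 0, 0, 0, 0, 0], [0.45, 0, 0, 0, 0, 0, 0]]

```text
time_s: 8.68
eef_pos: [575.3, 318.6, 31.8]
ee_rot: [0.002, 0.0, 1.0, 0.0]
force: [-0.6, -1.2, 7.5]
grip_width: 0.646
grip_force: 32.4
```

arm_command:
  steps:
    - [[0.45, 0, 0, 0, 0, 0, 0], [0.45, 0, 0, 0, 0, 0, 0]]

```text
time_s: 8.93
eef_pos: [575.3, 318.6, 31.8]
ee_rot: [0.002, 0.0, 1.0, 0.0]
force: [-0.5, -2.0, 6.6]
grip_width: 0.646
grip_force: 32.4
```

arm_command:
  steps:
    - [[0.45, 0, 0, -0.4, 0, 0, 0], [0.45, 0, 0, -0.8, 0, 0, 0], [0.45, 0, 0, -0.8, 0, 0, 0], [0.45, 0, 0, -0.4, 0, 0, 0], [0.45, 0.2, -0.4, 0, 0, 0, 0], [0.45, 0.36, -0.85, 0, 0, 0, 0], [0.45, 0.36, -0.85, 0, 0, 0, 0], [0.45, 0.36, -0.85, 0, 0, 0, 0]]

```text
time_s: 9.93
eef_pos: [509.4, 169.9, 151.1]
ee_rot: [0.001, 0.0, 1.0, 0.0]
force: [0.7, -0.5, -0.5]
grip_width: 0.645
grip_force: 32.2
```

arm_command:
  steps:
    - [[0.45, 0.4, -0.9, 0, 0, 0, 0], [0.45, 0.4, -0.9, 0, 0, 0, 0], [0.45, 0.4, -0.9, 0, 0, 0, 0], [0.45, 0.04, -0.28, 0, 0, 0, 0], [0.45, 0, 0, 0, 0, 0, 0], [0.45, 0, 0, 0, 0, 0, 0]]

```text
time_s: 10.68
eef_pos: [448.3, 22.9, 150.1]
ee_rot: [0.0, 0.0, 1.0, 0.0]
force: [-0.1, 0.1, 0.3]
grip_width: 0.649
grip_force: 32.3
```

```bash
python3 -c "
from ov import *
ov('w5',[(449.5,22,51,9),(449.5,22,45,4),(451,-100,10,0),(451,-100,8,46)])"
```

```text
[448.3  22.9 150.1] 0.6490908738391526 32.29287028312683
```

View pics/w5.png

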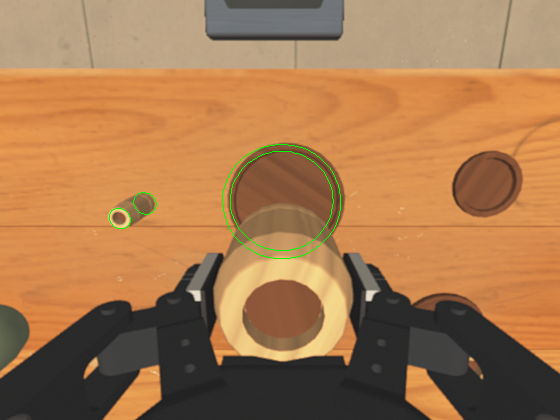

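The overlay sits on tray d (283,201) and on a (120,217) to within about 2 px. Lower d.

arm_command:
  steps:
    - [[0.45, -0.05, 0, 0.7, 0, 0, 0], [0.45, 0, 0, 0.7, 0, 0, 0], [0.45, 0, 0, 0.55, 0, 0, 0], [0.45, 0, 0, 0.2, 0, 0, 0], [0.45, 0, 0, 0.06, 0, 0, 0], [0.45, 0, 0, 0, 0, 0, 0], [0.45, 0, 0, 0, 0, 0, 0]]

```text
time_s: 11.6
eef_pos: [450.9, 22.0, 40.1]
ee_rot: [0.001, 0.0, 1.0, -0.0]
force: [-0.3, 0.0, -1.1]
grip_width: 0.642
grip_force: 32.3
```

arm_command:
  steps:
    - [[0.45, 0, 0, 0.07, 0, 0, 0], [0.45, 0, 0, 0.03, 0, 0, 0], [0.45, 0, 0, 0, 0, 0, 0]]

```text
time_s: 11.98
eef_pos: [450.8, 21.9, 35.7]
ee_rot: [0.0, 0.0, 1.0, -0.0]
force: [-7.6, 0.4, 21.5]
grip_width: 0.645
grip_force: 34.4
```

Firm contact. Release, lift and go to b.

arm_command:
  steps:
    - [[0.45, 0, 0, -0.02, 0, 0, 0], [0.85, 0, 0, 0, 0, 0, 0], [0.85, 0, 0, 0, 0, 0, 0], [0.85, 0, 0, 0, 0, 0, 0], [0.85, 0, 0, -0.3, 0, 0, 0], [0.85, 0, 0, -0.9, 0, 0, 0], [0.7, 0, 0, -0.9, 0, 0, 0], [0.7, 0, 0, -0.5, 0, 0, 0]]

```text
time_s: 12.98
eef_pos: [450.8, 22.0, 167.4]
ee_rot: [0.001, 0.0, 1.0, -0.0]
force: [-0.2, -0.1, -1.0]
grip_width: 0.699
grip_force: 0.0
```

arm_command:
  steps:
    - [[0.7, -0.7, -0.05, 0, 0, 0, 0], [0.7, -0.8, -0.05, 0, 0, 0, 0], [0.7, -0.8, -0.05, 0, 0, 0, 0], [0.7, -0.8, -0.05, 0, 0, 0, 0], [0.7, 0, 0, 0, 0, 0, 0], [0.7, 0, 0, 0, 0, 0, 0]]

```text
time_s: 13.72
eef_pos: [604.7, 12.0, 164.9]
ee_rot: [-0.001, 0.0, 1.0, 0.0]
force: [-1.1, 0.3, 0.0]
grip_width: 0.697
grip_force: 0.0
```

```bash
python3 -c "
from ov import *
ov('w6',[(449.5,22,51,9),(449.5,22,28,52),(605,12,15.5,0),(605,12,13,50)])"
```

```text
[604.7  12.  164.9] 0.6968553692924688 0.0
```

View pics/w6.png

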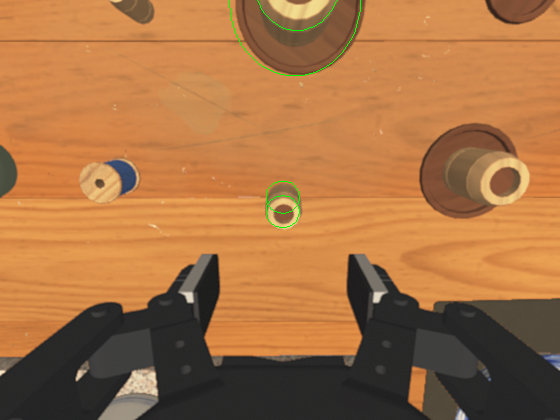

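c and d stand in their trays. b is at (284,211), under the tool, with the spool (110,180) well clear. Descend on b.

arm_command:
  steps:
    - [[0.7, -0.03, 0, 0.9, 0, 0, 0], [0.7, 0, 0, 0.9, 0, 0, 0], [0.7, 0, 0, 0.6, 0, 0, 0], [0.7, 0, 0, 0.34, 0, 0, 0], [0.7, 0, 0, 0, 0, 0, 0], [0.2, 0, 0, 0, 0, 0, 0], [0.2, 0, 0, 0, 0, 0, 0], [0.2, 0, 0, 0, 0, 0, 0]]

```text
time_s: 14.78
eef_pos: [607.6, 11.8, 29.8]
ee_rot: [0.001, 0.0, 1.0, -0.0]
force: [-2.0, -0.1, 6.1]
grip_width: 0.351
grip_force: 29.4
```

arm_command:
  steps:
    - [[0.2, 0, 0, 0, 0, 0, 0], [0.2, 0, 0, 0, 0, 0, 0]]

```text
time_s: 15.02
eef_pos: [607.6, 11.8, 29.9]
ee_rot: [0.001, 0.0, 1.0, -0.0]
force: [-1.0, -0.2, 6.4]
grip_width: 0.353
grip_force: 29.4
```

arm_command:
  steps:
    - [[0.2, 0, 0, -0.4, 0, 0, 0], [0.2, 0, 0, -0.8, 0, 0, 0], [0.2, 0, 0, -0.8, 0, 0, 0], [0.2, 0, 0, -0.8, 0, 0, 0], [0.2, 0.2, -0.4, 0, 0, 0, 0], [0.2, 0.4, -0.85, 0, 0, 0, 0], [0.2, 0.4, -0.85, 0, 0, 0, 0], [0.2, 0.4, -0.85, 0, 0, 0, 0]]

```text
time_s: 16.02
eef_pos: [535.2, -137.1, 167.5]
ee_rot: [-0.001, 0.001, 1.0, 0.0]
force: [0.6, -0.8, -0.4]
grip_width: 0.35
grip_force: 29.8
```

arm_command:
  steps:
    - [[0.2, 0.45, -0.9, 0, 0, 0, 0], [0.2, 0.45, -0.9, 0, 0, 0, 0], [0.2, 0.45, -0.9, 0, 0, 0, 0], [0.2, 0.14, -0.35, 0, 0, 0, 0], [0.2, 0, 0, 0, 0, 0, 0], [0.2, 0, 0, 0, 0, 0, 0]]

```text
time_s: 16.77
eef_pos: [462.4, -286.8, 168.0]
ee_rot: [-0.0, -0.0, 1.0, 0.0]
force: [-0.4, -0.4, -0.3]
grip_width: 0.35
grip_force: 29.8
```

```bash
python3 -c "
from ov import *
ov('w7',[(463,-288.5,36,9),(463,-288.5,30,4)])"
```

```text
[ 462.4 -286.8  168. ] 0.34967968645124137 29.815050065517426
```

View pics/w7.png

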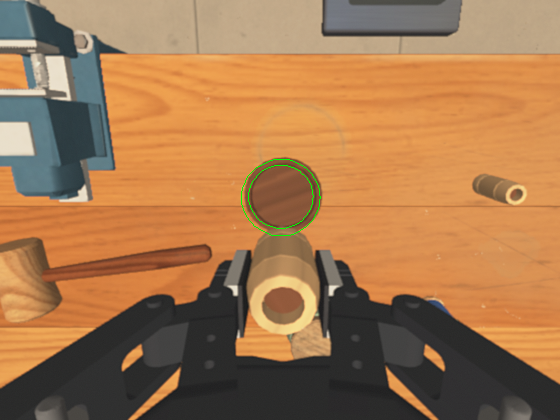

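The overlay fits tray b at (282,195), and the jar (310,345) and vise are clear. Lower b.

arm_command:
  steps:
    - [[0.2, -0.02, -0.03, 0.8, 0, 0, 0], [0.2, 0, 0, 0.8, 0, 0, 0], [0.2, 0, 0, 0.6, 0, 0, 0], [0.2, 0, 0, 0.3, 0, 0, 0], [0.2, 0, 0, 0.1, 0, 0, 0], [0.2, 0, 0, 0, 0, 0, 0], [0.2, 0, 0, 0, 0, 0, 0]]

```text
time_s: 17.7
eef_pos: [463.6, -289.8, 39.3]
ee_rot: [0.001, 0.0, 1.0, -0.001]
force: [0.1, -0.3, 0.3]
grip_width: 0.352
grip_force: 29.8
```

arm_command:
  steps:
    - [[0.2, 0, 0.02, 0.07, 0, 0, 0], [0.2, 0, 0, 0.03, 0, 0, 0], [0.2, 0, 0, 0, 0, 0, 0]]

```text
time_s: 18.08
eef_pos: [463.1, -288.4, 33.8]
ee_rot: [0.0, 0.0, 1.0, 0.0]
force: [-2.2, 2.3, 5.9]
grip_width: 0.346
grip_force: 30.4
```

arm_command:
  steps:
    - [[0.6, 0, 0, 0, 0, 0, 0], [0.6, 0, 0, 0, 0, 0, 0], [0.6, 0, 0, 0, 0, 0, 0], [0.6, 0, 0, -0.3, 0, 0, 0], [0.6, 0, 0, -0.9, 0, 0, 0], [0.6, 0, 0, -0.9, 0, 0, 0], [0.6, 0, 0, -0.5, 0, 0, 0]]

```text
time_s: 18.95
eef_pos: [463.6, -288.9, 166.8]
ee_rot: [0.001, 0.0, 1.0, -0.001]
force: [0.3, 0.2, -0.3]
grip_width: 0.6
grip_force: 0.0
```

arm_command:
  steps:
    - [[0.6, 0.06, 0.9, 0, 0, 0, 0], [0.6, 0.06, 0.95, 0, 0, 0, 0], [0.6, 0.06, 0.95, 0, 0, 0, 0], [0.6, 0.06, 0.97, 0, 0, 0, 0], [0.6, 0, 0, 0, 0, 0, 0], [0.6, 0, 0, 0, 0, 0, 0]]

```text
time_s: 19.7
eef_pos: [451.6, -100.4, 164.1]
ee_rot: [0.001, 0.0, 1.0, -0.0]
force: [-1.6, 0.0, 0.2]
grip_width: 0.599
grip_force: 0.0
```

```bash
python3 -c "
from ov import *
ov('w8',[(463,-288.5,36,9),(463,-288.5,15.5,44),(451,-100.5,10,0),(451,-100.5,8,46)])"
```

```text
[ 451.6 -100.4  164.1] 0.5987424882222276 0.0
```

View pics/w8.png

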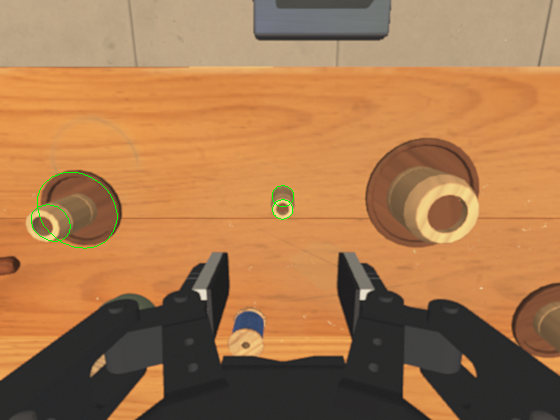

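b stands in tray b, and the overlay matches a at (283,209). Descend on a.

arm_command:
  steps:
    - [[0.6, 0, 0, 0.9, 0, 0, 0], [0.6, 0, 0, 0.9, 0, 0, 0], [0.6, 0, 0, 0.6, 0, 0, 0], [0.6, 0, 0, 0.34, 0, 0, 0], [0.6, 0, 0, 0, 0, 0, 0], [0.1, 0, 0, 0, 0, 0, 0], [0.1, 0, 0, 0, 0, 0, 0], [0.1, 0, 0, 0, 0, 0, 0]]

```text
time_s: 20.75
eef_pos: [451.8, -100.4, 27.2]
ee_rot: [0.001, 0.0, 1.0, -0.001]
force: [-0.8, -2.0, 6.9]
grip_width: 0.222
grip_force: 29.5
```

arm_command:
  steps:
    - [[0.1, 0, 0, 0, 0, 0, 0], [0.1, 0, 0, 0, 0, 0, 0], [0.1, 0, 0, -0.4, 0, 0, 0], [0.1, 0, 0, -0.8, 0, 0, 0], [0.1, 0, 0, -0.8, 0, 0, 0], [0.1, 0, 0, -0.8, 0, 0, 0], [0.1, 0, 0, 0, 0, 0, 0]]

```text
time_s: 21.62
eef_pos: [452.4, -100.4, 168.9]
ee_rot: [0.003, 0.0, 1.0, -0.001]
force: [0.5, -1.6, 0.5]
grip_width: 0.221
grip_force: 29.4
```

arm_command:
  steps:
    - [[0.1, 0.05, 0.5, 0, 0, 0, 0], [0.1, 0.05, 0.9, 0, 0, 0, 0], [0.1, 0.05, 0.9, 0, 0, 0, 0], [0.1, 0.05, 0.9, 0, 0, 0, 0], [0.1, 0.05, 0.9, 0, 0, 0, 0], [0.1, 0.05, 0.9, 0, 0, 0, 0], [0.1, 0.05, 0.9, 0, 0, 0, 0], [0.1, 0.04, 0.07, 0, 0, 0, 0]]

```text
time_s: 22.62
eef_pos: [431.1, 200.5, 165.3]
ee_rot: [-0.001, -0.001, 1.0, -0.0]
force: [-0.8, -0.1, -0.6]
grip_width: 0.223
grip_force: 29.5
```

arm_command:
  steps:
    - [[0.1, 0, 0, 0, 0, 0, 0], [0.1, 0, 0, 0, 0, 0, 0]]

```text
time_s: 22.88
eef_pos: [432.2, 197.6, 166.1]
ee_rot: [-0.0, 0.001, 1.0, -0.0]
force: [-0.3, 0.3, -0.0]
grip_width: 0.224
grip_force: 29.5
```

Run:
```python
from h import *
s=sense();im=capture("wrist")[:,:,::-1].copy();C=cam("wrist",s)
uv=proj(C,(433,198,8))[0];c,a=fit(im,uv-[0,6],36)
print(s["eef_pos"],uv,c,a,atz(C,c,8),s["grip_width"])
```

```text
[432.17796233 197.64130599 166.05845822] [282.77139481 199.0135032 ] [283.38201523 197.68595123] [61.45295715 62.93616104] [431.75471567 198.56144182   8.        ] 0.22426001680019397
```

The fit of tray a from here, (431.8,198.6), agrees. Lower.

arm_command:
  steps:
    - [[0.1, 0, 0.01, 0.8, 0, 0, 0], [0.1, 0, 0, 0.8, 0, 0, 0], [0.1, 0, 0, 0.6, 0, 0, 0], [0.1, 0, 0, 0.3, 0, 0, 0], [0.1, 0, 0, 0.1, 0, 0, 0], [0.1, 0, 0, 0, 0, 0, 0], [0.1, 0, 0, 0, 0, 0, 0]]

```text
time_s: 23.8
eef_pos: [432.6, 199.2, 37.1]
ee_rot: [0.001, 0.0, 1.0, 0.0]
force: [-0.2, 0.6, -0.7]
grip_width: 0.219
grip_force: 29.5
```

arm_command:
  steps:
    - [[0.1, 0, -0.02, 0.07, 0, 0, 0], [0.1, 0, 0, 0.04, 0, 0, 0], [0.1, 0, 0, 0, 0, 0, 0]]

```text
time_s: 24.18
eef_pos: [432.2, 198.1, 31.2]
ee_rot: [0.0, 0.0, 1.0, -0.0]
force: [-1.6, -1.1, 6.7]
grip_width: 0.221
grip_force: 30.2
```

arm_command:
  steps:
    - [[0.5, 0, 0, 0, 0, 0, 0], [0.5, 0, 0, 0, 0, 0, 0], [0.5, 0, 0, 0, 0, 0, 0], [0.5, 0, 0, -0.3, 0, 0, 0], [0.5, 0, 0, -0.9, 0, 0, 0], [0.5, 0, 0, -0.9, 0, 0, 0], [0.5, 0, 0, -0.9, 0, 0, 0], [0.5, 0, 0, -0.9, 0, 0, 0]]

```text
time_s: 25.18
eef_pos: [431.7, 198.0, 228.4]
ee_rot: [0.001, 0.0, 1.0, 0.0]
force: [-0.2, -0.4, 0.2]
grip_width: 0.502
grip_force: 0.0
```

arm_command:
  steps:
    - [[0.5, 0.7, 0.6, 0, 0, 0, 0], [0.5, 0.7, 0.8, 0, 0, 0, 0], [0.5, 0.7, 0.9, 0, 0, 0, 0], [0.5, 0.7, 0.9, 0, 0, 0, 0], [0.5, 0.5, 0.9, 0, 0, 0, 0], [0.5, 0.2, 0.9, 0, 0, 0, 0], [0.5, 0, 0, 0, 0, 0, 0], [0.5, 0, 0, 0, 0, 0, 0]]

```text
time_s: 26.18
eef_pos: [257.3, 447.8, 226.3]
ee_rot: [0.0, 0.0, 1.0, -0.0]
force: [-0.2, -0.4, -0.4]
grip_width: 0.498
grip_force: 0.0
```

Run:
```python
from h import *
s=sense();print(s["eef_pos"]);C=cam("top");S=cam("side");t=capture("top")[:,:,::-1].copy();sd=capture("side")[:,:,::-1].copy();th=np.linspace(0,2*np.pi,80)
a=cv2.resize(t[150:265,120:430],(800,297),interpolation=cv2.INTER_CUBIC);k=np.array([800/310,297/115])
for x,y,R_,r,h in [(432.8,198,29,7,50),(462.8,-288.5,36,12,54),(580.3,177.3,43,17,58),(450,21.5,51,23,62)]:
    for rr,z in((R_,9),(r,h)):
        u=(proj(C,np.c_[x+rr*np.cos(th),y+rr*np.sin(th),0*th+z])-[120,150]+.5)*k
        cv2.polylines(a,[u.astype(np.int32)],True,(0,255,0),1)
b=cv2.resize(sd[145:330,180:400],(357,300),interpolation=cv2.INTER_CUBIC)
o=np.zeros((600,800,3),np.uint8);o[:297]=a;o[300:,:357]=b
o[300:,400:]=cv2.resize(sd[150:265,200:340],(400,300));cv2.imwrite("pics/fin.png",o)
```

```text
[257.30835822 447.75067127 226.26514106]
```

View pics/fin.png

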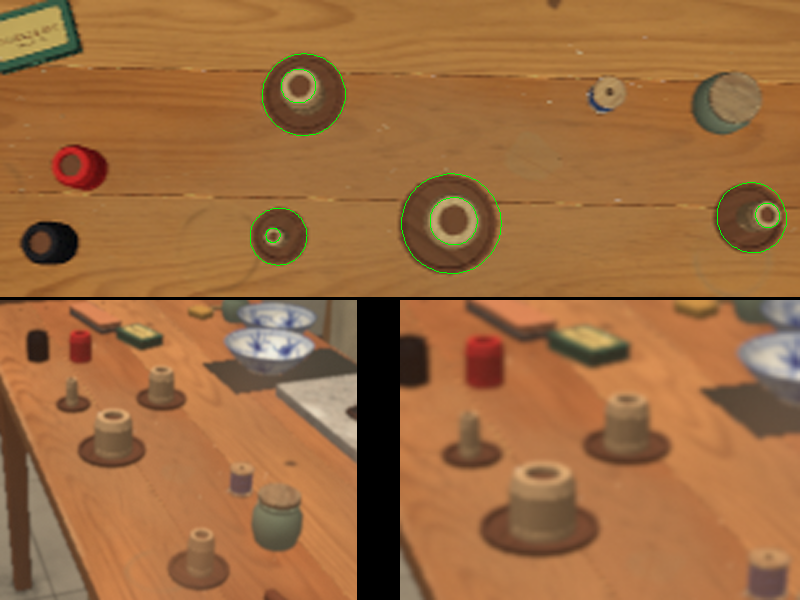

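All four ferrules stand upright and concentric with the right trays: the tops match the predicted circles at crop (299,87), (273,236), (454,220) and (767,215). The spool and jar have not moved.

```bash
python3 -c "
from rig import *
print(finish_job())"
```

```text
the job is handed in; nothing more can be done
None
```

The job is handed in (no verdict was returned): at the last look all four ferrules stood upright, within about 2 mm of the middle of their own trays, and the spool and jar had not moved.

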